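Stamp a form and its copy with a self-inking stamp

TASK

Take the self-inking stamp from its grey tray and stamp the white form first and then its yellow copy: set the stamp squarely inside the blue printed frame, press its handle fully down to the stop and hold it there a moment. Then stand the stamp upright back in its tray. Make no stamp mark outside the frames and do not disturb the tin, mug or tape.

Things in the scene. Friction and masses are not known exactly. Their poses are not given: they have to be found in the camera images.
- stamp_grip (a point): centre of the stamp's black handle, the place to grip, 85 mm above its underside with the plunger up. Handle 26 mm wide (x) by 44 mm (y), 62 to 102 mm above the underside, under a red cap 32x50 mm with its top at 110 mm; below it the shoulder of a red case 40x60 mm. Case, handle and cap are one piece, the plunger. x across the narrow width, y along the stamp's long side, z up
- stamp_foot (a point): centre of the underside (imprint face) of the stamp's black foot, 46 mm (x) by 66 mm (y), 8 mm high; same axes as stamp_grip. The whole self-inking stamp is loose, 110 mm high, about 0.23 kg; the plunger slides down over the foot
- stamp_plunger (a joint): how far the plunger is pressed down toward the foot: 0 up (sprung), 0.012 m at its stop. It starts to move at about 5 N and takes about 11 N at the stop
- white_form_box (a point): centre of the printed blue frame on the white card, on its top face, 6 mm above the worktop. Frame inside: 80 mm long (y), 56 mm wide (x). The card lies on a fixed brown clipboard, 130 mm (x) by 110 mm (y), whose centre lies 18 mm along +x from here; its steel clip, up to 16 mm above the worktop, begins 63 mm along +x from here. z up
- yellow_form_box (a point): centre of the printed blue frame on the yellow card, on its top face, 6 mm above the worktop. Frame inside: 80 mm long (y), 56 mm wide (x). The card lies on a fixed brown clipboard, 130 mm (x) by 110 mm (y), whose centre lies 18 mm along +x from here; its steel clip, up to 16 mm above the worktop, begins 63 mm along +x from here. z up
- tray_floor (a point): centre of the inner floor of the stamp's grey tray, 4 mm above the worktop. The fixed tray is 84 mm (x) by 104 mm (y) inside, its walls 4 mm thick, their top 12 mm above the worktop. The stamp starts standing in it. z points up
- tin_tea: small food tin with a pale green paper band, 76 mm across, 58 high; origin under its centre. Bystander at the front right
- mug_low_3: low cream mug with an ear, 82x111x68 mm; origin under the middle of its bounding box. Bystander at the back
- tape_roll: roll of tan tape lying flat, 104 mm across, 25 high; origin under its centre. Bystander at the back

How it is judged (in metres and radians):
On the way, in this order (a step that is already met when the one before it is completed fails the run):
1. the stamp stands squarely in the frame on the white form with its plunger pressed to the stop (10.5 of 12 mm, centre within 9 mm along each frame axis, within 0.2 rad of square) (value of joint stamp_plunger above 0.0105 m and x of stamp_foot in the frame of white_form_box between -0.009 and 0.009 m and y of stamp_foot in the frame of white_form_box between -0.009 and 0.009 m and z of stamp_foot in the frame of white_form_box between -0.004 and 0.004 m and angle between the y axis of stamp_foot and the y axis of white_form_box, either way round below 0.2 rad and angle between stamp_foot's own z axis and vertical below 0.1 rad), for 0.2 s.
2. the stamp stands squarely in the frame on the yellow form with its plunger pressed to the stop (10.5 of 12 mm, centre within 9 mm along each frame axis, within 0.2 rad of square) (value of joint stamp_plunger above 0.0105 m and x of stamp_foot in the frame of yellow_form_box between -0.009 and 0.009 m and y of stamp_foot in the frame of yellow_form_box between -0.009 and 0.009 m and z of stamp_foot in the frame of yellow_form_box between -0.004 and 0.004 m and angle between the y axis of stamp_foot and the y axis of yellow_form_box, either way round below 0.2 rad and angle between stamp_foot's own z axis and vertical below 0.1 rad), for 0.2 s.
At the end, for the whole second after the job is handed in: The stamp stands upright (within 0.1 rad) on the tray's floor (within 4 mm), its underside's centre within 26 mm of the tray's centre along each tray axis, its plunger sprung up (under 2 mm) (x of stamp_foot in the frame of tray_floor between -0.026 and 0.026 m and y of stamp_foot in the frame of tray_floor between -0.026 and 0.026 m and z of stamp_foot in the frame of tray_floor between -0.004 and 0.004 m and angle between stamp_foot's own z axis and vertical below 0.1 rad and value of joint stamp_plunger below 0.002 m); the robot touches nothing.
It fails at once if the stamp is pressed (plunger over 9 mm down) away from the frames: centre over 16 mm from both frame centres, and not in its tray (value of joint stamp_plunger above 0.009 m and horizontal distance between stamp_foot and white_form_box above 0.016 m and horizontal distance between stamp_foot and yellow_form_box above 0.016 m and horizontal distance between stamp_foot and tray_floor above 0.07 m).
It fails at once if the tin, mug or tape roll is moved by more than 20 mm (distance of any of tin_tea, mug_low_3, tape_roll from where it was at the start of the episode above 0.02 m).
It also fails if it takes over 59 s, if anything falls off the work surface, if the arm or the gripper's body presses on something with over 40 N, if the wrist force passes 120 N, or if a joint passes its speed limit or range.

ROBOT

A 6-joint arm with a two-finger parallel gripper is mounted at the origin on a cart in front of the work surface, level with it; the furniture and walls round the work are solid. World frame = base frame: x ahead of the robot, y to its left, z up, the work surface at z = 0. Lengths are in m, angles in degrees, forces in N, time in s.
With the tool pointing down it reaches from about 0.3 to 0.875 m from the base axis. Payload 6.4 kg.
Tool frame: the origin (TCP) lies at the very end of the fingers, on their centre line; the grasp point (between the pads) lies 19 mm behind it; z points along the fingers, y is the line along which they close (so a half turn about z gives the same grasp; the last joint's range is limited). The gripper opens to 88 mm and grips with 3 to 60 N. Pads are 18 mm wide; open, the fingers measure 123 mm over their backs; the gripper's body (75 mm by 187 mm) begins 45 mm behind the grasp point.
Start: joints at [62.607, 10.359, 92.074, -0, 77.567, -11.82], TCP at [0.154, 0.554, 0.239] pointing down, gripper open.
Joint ranges: [-171.53, 171.53], [-51.25, 118.39], [17.06, 147.69], [-65.23, 245.23], [0, 150.52], [-178.68, 178.68]. Speed limits (degrees/s): [147.25, 147.25, 172.46, 180, 180, 180].

INTERFACE

Orientations are given as a 3x3 rotation matrix whose columns are the frame's x, y, z axes.
In Python, from station import sense, snapshot, calibration, close_job, regions_of gives the robot as it stands. The module is installed in compiled form; this text tells all that it offers.
- The arm moves only by the tool arm_command, never from a script. Its argument "deltas" is a list of rows, each an object of numbers: "fingers": the opening, from 0 (shut) to 1 (fully open); "dx", "dy", "dz": the shift along the tool's x, y, z each as a share of 0.2 m, from -1 to 1; "turn": the turn about the tool's z as a share of 360 degrees, from -1 to 1. In form: [{"fingers": .., "dx": .., "dy": .., "dz": .., "turn": ..}, ...]. A call has 1 to 10 rows; each row is the pose to reach, as a shift and turn from the pose commanded when the call began, along the tool's axes at that moment, turning the shorter way round; what a row does not reach only later rows make up. A row lasts 1/10 s, in which the tool goes at most 50 mm and 8.59 degrees, less where a joint would pass 70% of its speed; a pose out of reach is approached as far as the arm can. A call with a number of a shift or a turn outside -1 to 1 is refused whole. A call with a gripper value outside its range is refused whole. The fingers move at their own pace and stop on an object; the grip force is fixed at half the most. Time passes only in rows, so rows that repeat a pose let the fingers close. It gives the time, the measured TCP pose, the force, the opening and the grip force at its end, in the units of the state.
- sense(): the state, without advancing time (a new reading comes with each control period).
- snapshot(name): name is "side" or "top"; returns the picture (384x512x3 uint8, blue, green, red); there is no depth.
- calibration(name): a dict with "intrinsics" (3x3 intrinsics, pixels), "extrinsics" (4x4, takes a point from camera to world coordinates). Camera axes: x right, y down, z forward; pixel columns grow to the right and rows downward; lengths in m; the calibration is good to about 2 mm. A picture is of the moment at which its call begins. calibration takes no time and is no camera call.
- close_job(): hands the job in; it is judged then, once.
Trained networks look in the newest picture that a camera, given by its name, has taken for a name from the list of things; names that differ only in an ending like _2 or _b are one class to them, and where a whole thing is asked for, a point or a joint stands for the part that bears it (a point fixed in the world has none). Each returns a list of dicts, best first, with "score" (0 to 1); they miss things now and then, are a little off and sometimes report something else, mostly with a low value. They report only what shows in the picture. A call takes as long as a camera call.
- regions_of(camera, thing): "region" (384x512 bool, what is visible of it) and "rect" ([left, top, width, height] in pixels, round what is visible of it).
The state is a dict: "t": time; "q": joint angles; "joint_vel": joint speeds; "joint_torque": joint torques, N m; "eef_pos": TCP position; "orientation": TCP orientation; "contact_force": force on the tool from outside, world axes, zero at the start; "wrist_torque": the same for the moment, N m; "gripper_width": opening from 0.0 (shut) to 1.0 (fully open); "gripper_force": force on a finger pad.
Only numpy, scipy, OpenCV 4.12 (cv2) and the standard library are available. Lean on these libraries where they do the work, as an engineer would, in place of code of your own. Each camera call takes 0.05 s, during which the arm holds its last target. There are 200 camera calls.

## Working session

There is one attempt and no reset: what is moved stays moved. The work goes in short steps, Python scripts to look and compute and a tool call to move; the robot and the scene stay as the last step left them, time stands still between calls to the robot, and variables do not carry over. Pictures are saved under pics/ and viewed, at most 10 in all, crops included, and the job is handed in when it is done.

Besides the shell and the picture viewer there is one more tool, called after ">>>" by a JSON object that holds its "api" and its "payload". arm_command: Moves the arm, as the interface text tells. Its arguments: {"type":"object","properties":{"deltas":{"type":"array","items":{"type":"object","properties":{"fingers":{"type":"number"},"dx":{"type":"number","minimum":-1,"maximum":1},"dy":{"type":"number","minimum":-1,"maximum":1},"dz":{"type":"number","minimum":-1,"maximum":1},"turn":{"type":"number","minimum":-1,"maximum":1}}}}},"required":["deltas"]}

```bash
mkdir -p pics
python3 - <<'E'
from station import *
import cv2
s=sense()
for k in ("t","eef_pos","orientation","contact_force","gripper_width"): print(k,s[k])
a=[]
for c in("top","side"):
    im=snapshot(c); cv2.imwrite(f"pics/{c}0.png",im)
    print(c,calibration(c))
    for th in("stamp_grip","tin_tea","mug_low_3","tape_roll"):
        for r in regions_of(c,th)[:2]: print(th,r["score"],r["rect"])
E
```

```text
t 0.0
eef_pos [0.15408066 0.55340443 0.23779428]
orientation [[-9.63302412e-01  2.68417223e-01 -8.10696287e-04]
 [ 2.68418210e-01  9.63301180e-01 -1.58154987e-03]
 [ 3.56429466e-04 -1.74111646e-03 -9.99998421e-01]]
contact_force [ 0.17415947 -0.12310698  0.32855872]
gripper_width 1.0013175793034126
top {'intrinsics': array([[349.01322394,   0.        , 263.26412562],
       [  0.        , 349.01322394, 198.3030628 ],
       [  0.        ,   0.        ,   1.        ]]), 'extrinsics': array([[-0.0213322 , -0.98460456,  0.17349007,  0.40542593],
       [-0.99961652,  0.02406986,  0.0136911 , -0.1842965 ],
       [-0.0176562 , -0.17313148, -0.98474045,  0.91138589],
       [ 0.        ,  0.        ,  0.        ,  1.        ]])}
stamp_grip 0.82 [307.2, 179.6, 28.2, 23.4]
tin_tea 0.97 [341.5, 267.4, 36.9, 30.2]
tin_tea 0.49 [304.5, 178.8, 30.6, 26.9]
tape_roll 0.94 [281.0, 125.5, 35.0, 40.3]
side {'intrinsics': array([[399.62263525,   0.        , 260.31505696],
       [  0.        , 399.62263525, 189.0715079 ],
       [  0.        ,   0.        ,   1.        ]]), 'extrinsics': array([[-0.68758599,  0.48205369, -0.54300068,  1.17049269],
       [ 0.72599709,  0.46918585, -0.50278511,  0.3988148 ],
       [ 0.01239881, -0.73992492, -0.67257519,  0.86754791],
       [ 0.        ,  0.        ,  0.        ,  1.        ]])}
stamp_grip 0.96 [215.7, 158.6, 23.3, 39.9]
tin_tea 0.66 [241.4, 132.6, 19.7, 27.2]
mug_low_3 0.59 [206.6, 228.1, 38.0, 36.4]
tape_roll 0.57 [196.4, 204.1, 23.2, 35.3]
```

View pics/top0.png

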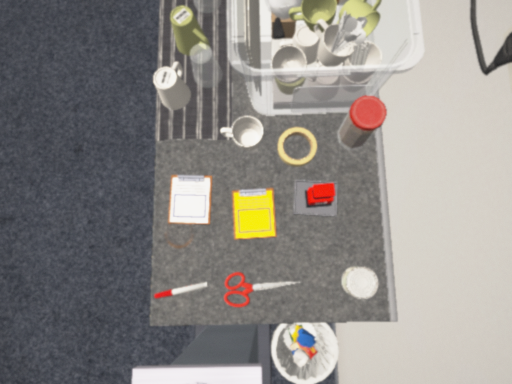

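View pics/side0.png

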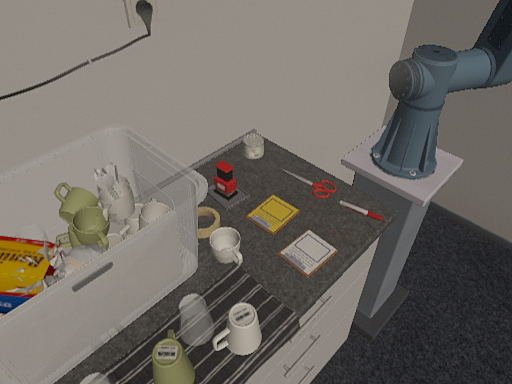

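The top view shows the white form's frame near (189,206), the yellow one near (255,222), the tray near (316,198) with the red stamp at (320,194), the tin at (360,283), the tape at (297,146) and the mug at (247,131). In the side view the stamp is at (226,180), the yellow form at (273,213) and the white form at (308,251).

```bash
cat > h.py <<'E'
import numpy as np,cv2
from station import *
def ray(c,uv,z):
    k=calibration(c);E=k["extrinsics"]
    uv=np.atleast_2d(np.asarray(uv,float))
    d=(np.c_[uv,np.ones(len(uv))]@np.linalg.inv(k["intrinsics"]).T)@E[:3,:3].T
    o=E[:3,3]; return (o+d*((z-o[2])/d[:,2])[:,None])[:,:2]
def rect(c,mask,z):
    p=np.argwhere(mask)[:,::-1]
    w=ray(c,p,z).astype(np.float32)
    return cv2.minAreaRect(w*1000)
def comp(m,uv,r=40):
    n,l,st,ce=cv2.connectedComponentsWithStats(m.astype(np.uint8))
    b=[i for i in range(1,n) if np.hypot(*(ce[i]-uv))<r]
    return l==max(b,key=lambda i:st[i,4])
E
python3 - <<'E'
from h import *
for c,W,Y,S,T in(("top",(190,200),(254,214),(320,194),(316,198)),("side",(308,251),(273,213),(226,180),(228,195))):
    im=cv2.imread(f"pics/{c}0.png"); f=im.astype(int); b,g,r=f[...,0],f[...,1],f[...,2]
    h=cv2.cvtColor(im,cv2.COLOR_BGR2HSV)
    yel=(h[...,0]>20)&(h[...,0]<35)&(h[...,1]>150)
    m=comp(yel,Y); print(c,"yellow card",rect(c,m,.006))
    x,y,w,hh=cv2.boundingRect(m.astype(np.uint8)); 
    wh=(f.min(2)>165)
    m=comp(wh,W); print(c,"white card",rect(c,m,.006))
    red=(h[...,1]>150)&((h[...,0]<8)|(h[...,0]>172))&(r>90)
    m=comp(red,S,15); print("red",cv2.boundingRect(m.astype(np.uint8)))
t=cv2.imread("pics/top0.png"); s=cv2.imread("pics/side0.png")
R=lambda i,x,y,w,h:cv2.resize(i[y:y+h,x:x+w],(400,300),interpolation=cv2.INTER_CUBIC)
cv2.imwrite("pics/crops.png",np.vstack([np.hstack([R(t,160,170,80,60),R(t,216,180,80,60)]),np.hstack([R(t,280,165,80,60),R(s,190,150,80,60)])]))
E
```

```text
top yellow card ((524.297607421875, -145.16929626464844), (122.52322387695312, 102.30046844482422), 2.2844903469085693)
top white card ((569.6952514648438, 23.11405372619629), (101.67085266113281, 126.81114196777344), 87.64844512939453)
red (306, 183, 29, 22)
side yellow card ((523.8724365234375, -146.87237548828125), (121.07080078125, 101.21863555908203), 2.272454023361206)
side white card ((521.6417236328125, 71.75654602050781), (4.763410568237305, 0.0), -179.0503387451172)
red (214, 176, 22, 18)
```

View pics/crops.png

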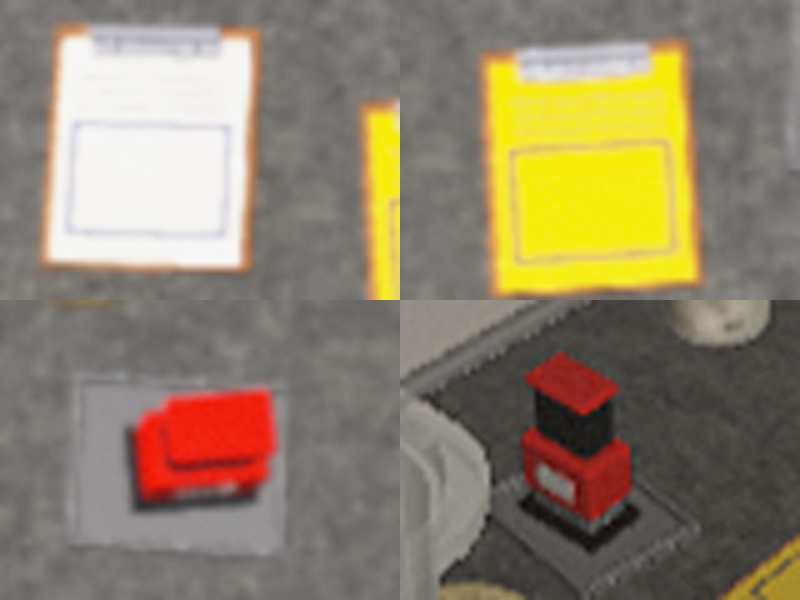

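The crops show both blue frames, the tray outline and the stamp's cap top clearly; I read their corners off here (e.g. white frame (76,121)-(226,236) in the crop).

Run:
```python
from h import *
def q(n,c,p,off,z):
    p=(np.array(p)+.5)/5-.5+off
    w=ray(c,p,z); 
    e=(w[1]-w[0])+(w[2]-w[3]); f=(w[0]-w[3])+(w[1]-w[2])
    print(n,w.mean(0).round(4),"sizes",np.linalg.norm(e)/2,np.linalg.norm(f)/2,"y-axis deg (from world y)",np.degrees(np.arctan2(e[0],-e[1])),np.degrees(np.arctan2(f[1],f[0])))
q("white","top",[(76,121),(231,124),(226,236),(69,232)],(160,170),.006)
q("yellow","top",[(111,148),(268,142),(274,250),(118,263)],(216,180),.006)
q("tray","top",[(74,75),(284,80),(281,253),(72,245)],(280,165),.012)
q("cap","top",[(168,100),(271,90),(274,152),(172,165)],(280,165),.114)
q("capside","side",[(160,53),(220,77),(187,115),(125,80)],(190,150),.114)
```

```text
white [0.5513 0.0225] sizes 0.08263222037325281 0.0594624468718312 y-axis deg (from world y) -2.6720789372012863 -2.184360443350858
yellow [ 0.5089 -0.1467] sizes 0.08178431215151563 0.05852948149713163 y-axis deg (from world y) 2.1368853770084337 2.3733655335005803
tray [ 0.5638 -0.3073] sizes 0.10912720408884664 0.09105656414643248 y-axis deg (from world y) -3.2086680778983623 -3.5160710820626746
cap [ 0.5622 -0.3143] sizes 0.0479285318620638 0.030087546372712666 y-axis deg (from world y) 5.094572506949519 0.15507881535183676
capside [ 0.5624 -0.3131] sizes 0.04706156109125295 0.036056957432680274 y-axis deg (from world y) -172.06982562927914 -167.05904827109995
```

>>> {"api": "arm_command", "payload": {"deltas": [{"fingers": 1,"dx": -0.72,"dy": -0.73,"dz": 0,"turn": 0.19},{"fingers": 1,"dx": -0.72,"dy": -0.73,"dz": 0,"turn": 0.19},{"fingers": 1,"dx": -0.72,"dy": -0.73,"dz": 0,"turn": 0.19},{"fingers": 1,"dx": -0.72,"dy": -0.73,"dz": 0,"turn": 0.19},{"fingers": 1,"dx": -0.72,"dy": -0.73,"dz": 0,"turn": 0.19},{"fingers": 1,"dx": -0.72,"dy": -0.73,"dz": 0,"turn": 0.19},{"fingers": 1,"dx": -0.72,"dy": -0.73,"dz": 0,"turn": 0.19},{"fingers": 1,"dx": -0.72,"dy": -0.73,"dz": 0,"turn": 0.19},{"fingers": 1,"dx": -0.72,"dy": -0.73,"dz": 0,"turn": 0.19}]}}

```text
t: 1.4
eef_pos: [0.254, 0.3746, 0.2389]
orientation: [[-0.103, 0.995, 0.0], [0.995, 0.103, 0.0], [0.0, 0.0, -1.0]]
contact_force: [0.4, -0.3, -0.3]
gripper_width: 0.999
gripper_force: 0.0
```

>>> {"api": "arm_command", "payload": {"deltas": [{"dx": -1,"dy": 0.4,"dz": 0,"turn": 0,"fingers": 1},{"dx": -1,"dy": 0.4,"dz": 0,"turn": 0,"fingers": 1},{"dx": -1,"dy": 0.4,"dz": 0,"turn": 0,"fingers": 1},{"dx": -1,"dy": 0.4,"dz": 0,"turn": 0,"fingers": 1},{"dx": -1,"dy": 0.4,"dz": 0,"turn": 0,"fingers": 1}]}}

```text
t: 1.9
eef_pos: [0.3561, 0.1808, 0.2391]
orientation: [[-0.106, 0.994, 0.001], [0.994, 0.106, -0.001], [-0.001, 0.001, -1.0]]
contact_force: [-1.3, 1.7, -0.1]
gripper_width: 1.001
gripper_force: 0.0
```

>>> {"api": "arm_command", "payload": {"deltas": [{"dx": -1,"dy": 0.4,"dz": 0,"turn": 0,"fingers": 1},{"dx": -1,"dy": 0.4,"dz": 0,"turn": 0,"fingers": 1},{"dx": -1,"dy": 0.4,"dz": 0,"turn": 0,"fingers": 1},{"dx": -1,"dy": 0.4,"dz": 0,"turn": 0,"fingers": 1},{"dx": -1,"dy": 0.4,"dz": 0,"turn": 0,"fingers": 1}]}}

```text
t: 2.4
eef_pos: [0.4566, -0.0102, 0.239]
orientation: [[-0.105, 0.994, 0.001], [0.994, 0.105, -0.001], [-0.001, 0.001, -1.0]]
contact_force: [-0.9, 1.1, -0.9]
gripper_width: 1.003
gripper_force: 0.0
```

>>> {"api": "arm_command", "payload": {"deltas": [{"dx": -1,"dy": 0.4,"dz": 0,"turn": 0,"fingers": 1},{"dx": -1,"dy": 0.4,"dz": 0,"turn": 0,"fingers": 1},{"dx": -1,"dy": 0.4,"dz": 0,"turn": 0,"fingers": 1},{"dx": -1,"dy": 0.4,"dz": 0,"turn": 0,"fingers": 1},{"dx": -1,"dy": 0.4,"dz": 0,"turn": 0,"fingers": 1},{"dx": -1,"dy": 0.4,"dz": 0,"turn": 0,"fingers": 1}]}}

```text
t: 3.0
eef_pos: [0.5558, -0.1979, 0.238]
orientation: [[-0.105, 0.994, -0.001], [0.994, 0.105, 0.001], [0.001, -0.001, -1.0]]
contact_force: [0.5, 0.5, -0.5]
gripper_width: 0.999
gripper_force: 0.0
```

>>> {"api": "arm_command", "payload": {"deltas": [{"dx": -0.58,"dy": -0.03,"dz": 0.2,"turn": 0,"fingers": 1},{"dx": -0.58,"dy": -0.03,"dz": 0.2,"turn": 0,"fingers": 1},{"dx": -0.58,"dy": -0.03,"dz": 0.45,"turn": 0,"fingers": 1},{"dx": -0.58,"dy": -0.03,"dz": 0.45,"turn": 0,"fingers": 1},{"dx": -0.58,"dy": -0.03,"dz": 0.45,"turn": 0,"fingers": 1},{"dx": -0.58,"dy": -0.03,"dz": 0.45,"turn": 0,"fingers": 1}]}}

```text
t: 3.6
eef_pos: [0.5625, -0.311, 0.1503]
orientation: [[-0.107, 0.994, 0.001], [0.994, 0.107, 0.0], [-0.0, 0.001, -1.0]]
contact_force: [0.7, -0.1, 1.1]
gripper_width: 0.997
gripper_force: 0.0
```

Run:
```python
from h import *
s=sense(); print(s["eef_pos"])
R=lambda i,x,y,w,h:cv2.resize(i[y:y+h,x:x+w],(400,400),interpolation=cv2.INTER_CUBIC)
t=snapshot("top"); s=snapshot("side")
cv2.imwrite("pics/pre.png",np.hstack([R(t,270,140,100,100),R(s,175,110,100,100)]))
```

```text
[ 0.56247082 -0.31098731  0.15025139]
```

View pics/pre.png

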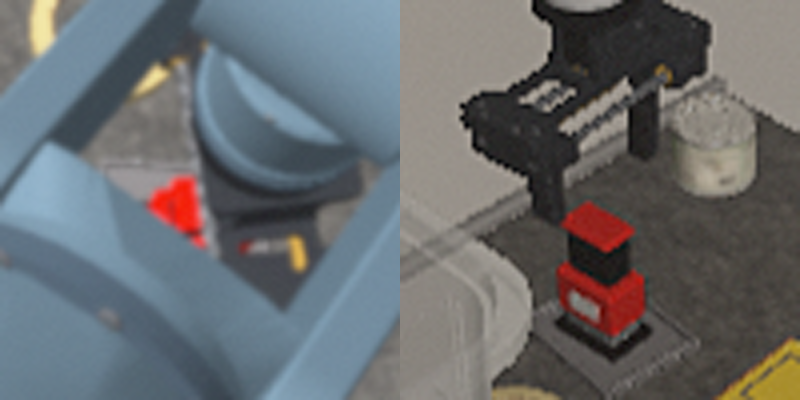

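The side crop shows the open fingers (545,190) and (643,130) straddling the stamp cap at (598,225), so I descend and grip.

>>> {"api": "arm_command", "payload": {"deltas": [{"dx": -0.01,"dy": 0,"dz": 0.2,"turn": 0,"fingers": 1},{"dx": -0.01,"dy": 0,"dz": 0.3,"turn": 0,"fingers": 1},{"dx": -0.01,"dy": 0,"dz": 0.4,"turn": 0,"fingers": 1},{"dx": -0.01,"dy": 0,"dz": 0.4,"turn": 0,"fingers": 1},{"dx": -0.01,"dy": 0,"dz": 0.4,"turn": 0,"fingers": 1}]}}

```text
t: 4.2
eef_pos: [0.5629, -0.3146, 0.0704]
orientation: [[-0.106, 0.994, 0.001], [0.994, 0.106, -0.001], [-0.001, 0.001, -1.0]]
contact_force: [0.3, -0.5, 0.5]
gripper_width: 1.003
gripper_force: 0.0
```

>>> {"api": "arm_command", "payload": {"deltas": [{"fingers": 0},{"fingers": 0},{"fingers": 0},{"fingers": 0},{"fingers": 0},{"fingers": 0},{"fingers": 0},{"fingers": 0},{"fingers": 0},{"fingers": 0}]}}

```text
schema error: expected keys fingers, dx, dy, dz, turn
```

>>> {"api": "arm_command", "payload": {"deltas": [{"dx": 0,"dy": 0,"dz": 0,"turn": 0,"fingers": 0},{"dx": 0,"dy": 0,"dz": 0,"turn": 0,"fingers": 0},{"dx": 0,"dy": 0,"dz": 0,"turn": 0,"fingers": 0},{"dx": 0,"dy": 0,"dz": 0,"turn": 0,"fingers": 0},{"dx": 0,"dy": 0,"dz": 0,"turn": 0,"fingers": 0},{"dx": 0,"dy": 0,"dz": 0,"turn": 0,"fingers": 0},{"dx": 0,"dy": 0,"dz": 0,"turn": 0,"fingers": 0},{"dx": 0,"dy": 0,"dz": 0,"turn": 0,"fingers": 0},{"dx": 0,"dy": 0,"dz": 0,"turn": 0,"fingers": 0},{"dx": 0,"dy": 0,"dz": 0,"turn": 0,"fingers": 0}]}}

```text
t: 5.2
eef_pos: [0.5619, -0.3148, 0.0686]
orientation: [[-0.105, 0.994, -0.0], [0.994, 0.105, 0.0], [0.0, -0.0, -1.0]]
contact_force: [-0.2, 0.7, -1.1]
gripper_width: 0.356
gripper_force: 29.7
```

>>> {"api": "arm_command", "payload": {"deltas": [{"dx": 0,"dy": 0,"dz": 0,"turn": 0,"fingers": 0},{"dx": 0,"dy": 0,"dz": 0,"turn": 0,"fingers": 0},{"dx": 0,"dy": 0,"dz": 0,"turn": 0,"fingers": 0}]}}

```text
t: 5.5
eef_pos: [0.5619, -0.3148, 0.0686]
orientation: [[-0.105, 0.994, -0.0], [0.994, 0.105, 0.0], [0.0, -0.0, -1.0]]
contact_force: [0.1, 0.2, -0.8]
gripper_width: 0.357
gripper_force: 29.7
```

Run:
```python
from h import *
s=sense(); print(s["gripper_width"],s["contact_force"],s["wrist_torque"])
s=snapshot("side")
cv2.imwrite("pics/grip.png",cv2.resize(s[120:220,175:275],(600,600),interpolation=cv2.INTER_CUBIC))
```

```text
0.3571516799569385 [ 0.13307918  0.20083167 -0.80071666] [-0.06692333  0.01284226  0.00917698]
```

View pics/grip.png

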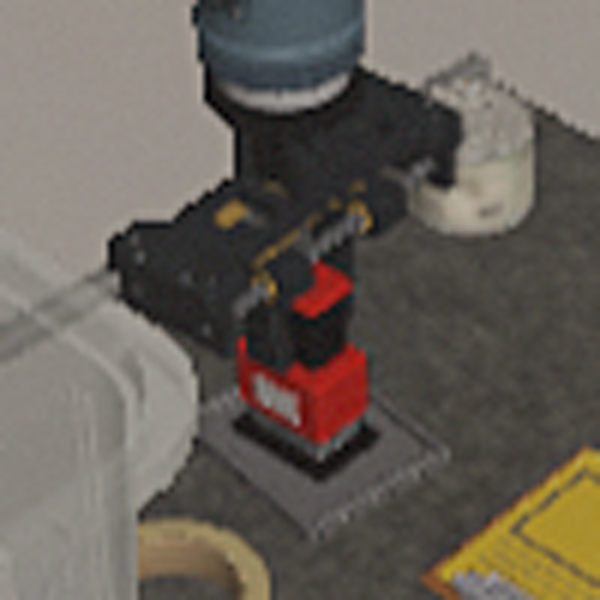

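The side view shows the fingers closed on the handle with the tips just above the case shoulder (about (265,345) and (345,330) in the crop) and the stamp still standing upright in the tray. The width of 31 mm suggests that the pads hold the cap edge too, which is acceptable. I lift it.

>>> {"api": "arm_command", "payload": {"deltas": [{"dx": 0,"dy": 0,"dz": -0.05,"turn": 0,"fingers": 0},{"dx": 0,"dy": 0,"dz": -0.15,"turn": 0,"fingers": 0},{"dx": 0,"dy": 0,"dz": -0.3,"turn": 0,"fingers": 0},{"dx": 0,"dy": 0,"dz": -0.4,"turn": 0,"fingers": 0},{"dx": 0,"dy": 0,"dz": -0.4,"turn": 0,"fingers": 0},{"dx": 0,"dy": 0,"dz": -0.4,"turn": 0,"fingers": 0}]}}

```text
t: 6.15
eef_pos: [0.5619, -0.3148, 0.1488]
orientation: [[-0.105, 0.994, 0.0], [0.994, 0.105, -0.0], [-0.0, 0.0, -1.0]]
contact_force: [-0.5, -0.4, -3.1]
gripper_width: 0.357
gripper_force: 29.7
```

Run:
```python
from h import *
s=sense(); print(s["gripper_width"],s["contact_force"],s["wrist_torque"])
s=snapshot("side")
cv2.imwrite("pics/lift.png",cv2.resize(s[90:210,165:285],(600,600),interpolation=cv2.INTER_CUBIC))
```

```text
0.356559068265006 [-0.53846471 -0.37319087 -3.10420623] [-0.09230083  0.06088223 -0.00038542]
```

View pics/lift.png

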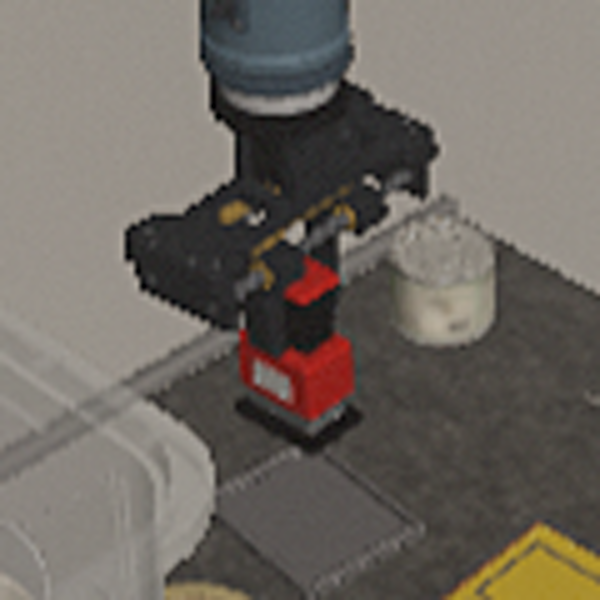

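The picture shows the stamp hanging upright in the gripper (crop (300,370)) above an empty tray, so the grasp is sound.

>>> {"api": "arm_command", "payload": {"deltas": [{"dx": 0.1,"dy": 0.007,"dz": 0,"turn": 0.005,"fingers": 0},{"dx": 0.25,"dy": 0.018,"dz": 0,"turn": 0.01,"fingers": 0},{"dx": 0.4,"dy": 0.03,"dz": 0,"turn": 0.015,"fingers": 0},{"dx": 0.6,"dy": 0.045,"dz": 0,"turn": 0.02,"fingers": 0},{"dx": 0.8,"dy": 0.06,"dz": 0,"turn": 0.0235,"fingers": 0},{"dx": 1,"dy": 0.074,"dz": 0,"turn": 0.0235,"fingers": 0}]}}

```text
t: 6.8
eef_pos: [0.5542, -0.1125, 0.1467]
orientation: [[0.044, 0.999, -0.003], [0.999, -0.044, 0.001], [0.001, -0.003, -1.0]]
contact_force: [1.1, 0.1, -2.7]
gripper_width: 0.353
gripper_force: 29.7
```

>>> {"api": "arm_command", "payload": {"deltas": [{"dx": 0.2,"dy": -0.015,"dz": 0,"turn": 0,"fingers": 0},{"dx": 0.4,"dy": -0.03,"dz": 0,"turn": 0,"fingers": 0},{"dx": 0.55,"dy": -0.04,"dz": 0,"turn": 0,"fingers": 0},{"dx": 0.64,"dy": -0.05,"dz": 0,"turn": 0,"fingers": 0},{"dx": 0.683,"dy": -0.05,"dz": 0.1,"turn": 0,"fingers": 0},{"dx": 0.683,"dy": -0.05,"dz": 0.2,"turn": 0,"fingers": 0},{"dx": 0.683,"dy": -0.05,"dz": 0.3,"turn": 0,"fingers": 0},{"dx": 0.683,"dy": -0.05,"dz": 0.3,"turn": 0,"fingers": 0},{"dx": 0.683,"dy": -0.05,"dz": 0.3,"turn": 0,"fingers": 0}]}}

```text
t: 7.7
eef_pos: [0.5505, 0.0226, 0.0876]
orientation: [[0.043, 0.999, -0.003], [0.999, -0.043, 0.0], [0.0, -0.003, -1.0]]
contact_force: [0.2, -1.1, -1.5]
gripper_width: 0.354
gripper_force: 29.7
```

Run:
```python
from h import *
s=sense(); print(s["eef_pos"],s["gripper_width"],s["contact_force"],s["wrist_torque"])
a=snapshot("side");b=snapshot("top")
cv2.imwrite("pics/white.png",np.hstack([cv2.resize(a[180:290,250:360],(400,400),interpolation=cv2.INTER_CUBIC),cv2.resize(b[150:250,140:240],(400,400),interpolation=cv2.INTER_CUBIC)]))
# predicted pixels of foot corners at TCP-0.0645 height, side view crop
k=calibration("side");E=np.linalg.inv(k["extrinsics"])
p,R=s["eef_pos"],s["orientation"]
for dx in(-.023,.023):
  for dy in(-.033,.033):
    w=p+R[:,1]*dx+R[:,0]*dy+[0,0,-.0646]; c=k["intrinsics"]@(E@np.r_[w,1])[:3]; print(((c[:2]/c[2]-[250,180])*400/110).round())
```

```text
[0.55045733 0.02264419 0.08760184] 0.3535098880047259 [ 0.17593438 -1.12840082 -1.50644018] [-0.02767306  0.0602198   0.00361296]
[214. 192.]
[281. 240.]
[174. 223.]
[241. 274.]
```

View pics/white.png

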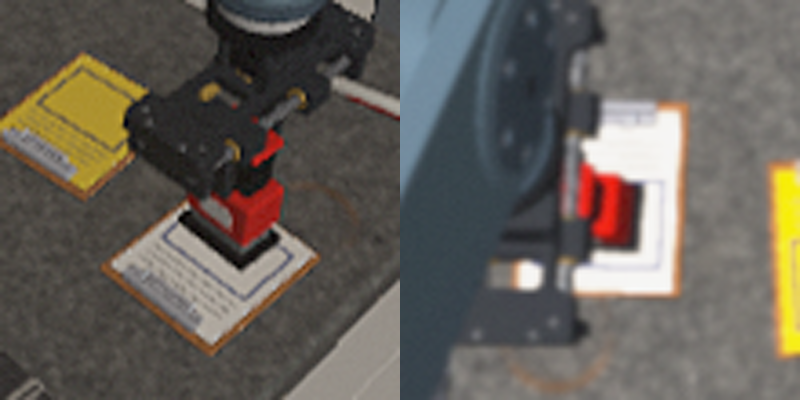

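The side crop shows the foot hovering over the white frame with corners near (180,215), (241,268) and (279,237), within about 2 mm of the prediction; I press down gradually.

>>> {"api": "arm_command", "payload": {"deltas": [{"dx": 0,"dy": 0.004,"dz": 0.03,"turn": 0,"fingers": 0},{"dx": 0,"dy": 0.004,"dz": 0.06,"turn": 0,"fingers": 0},{"dx": 0,"dy": 0.004,"dz": 0.075,"turn": 0,"fingers": 0},{"dx": 0,"dy": 0.004,"dz": 0.09,"turn": 0,"fingers": 0},{"dx": 0,"dy": 0.004,"dz": 0.1,"turn": 0,"fingers": 0},{"dx": 0,"dy": 0.004,"dz": 0.11,"turn": 0,"fingers": 0},{"dx": 0,"dy": 0.004,"dz": 0.12,"turn": 0,"fingers": 0},{"dx": 0,"dy": 0.004,"dz": 0.125,"turn": 0,"fingers": 0},{"dx": 0,"dy": 0.004,"dz": 0.13,"turn": 0,"fingers": 0},{"dx": 0,"dy": 0.004,"dz": 0.13,"turn": 0,"fingers": 0}]}}

```text
t: 8.8
eef_pos: [0.5526, 0.0224, 0.0636]
orientation: [[0.042, 0.999, 0.001], [0.999, -0.042, -0.0], [-0.0, 0.001, -1.0]]
contact_force: [-3.1, 0.3, 7.1]
gripper_width: 0.355
gripper_force: 29.7
```

>>> {"api": "arm_command", "payload": {"deltas": [{"dx": 0,"dy": 0,"dz": 0.01,"turn": 0,"fingers": 0},{"dx": 0,"dy": 0,"dz": 0.02,"turn": 0,"fingers": 0},{"dx": 0,"dy": 0,"dz": 0.025,"turn": 0,"fingers": 0},{"dx": 0,"dy": 0,"dz": 0.03,"turn": 0,"fingers": 0},{"dx": 0,"dy": 0,"dz": 0.03,"turn": 0,"fingers": 0}]}}

```text
t: 9.3
eef_pos: [0.5528, 0.0224, 0.0585]
orientation: [[0.042, 0.999, 0.001], [0.999, -0.042, -0.0], [-0.0, 0.001, -1.0]]
contact_force: [-5.8, 0.5, 13.9]
gripper_width: 0.358
gripper_force: 29.8
```

>>> {"api": "arm_command", "payload": {"deltas": [{"dx": 0,"dy": 0,"dz": 0.005,"turn": 0,"fingers": 0},{"dx": 0,"dy": 0,"dz": 0.008,"turn": 0,"fingers": 0},{"dx": 0,"dy": 0,"dz": 0.008,"turn": 0,"fingers": 0},{"dx": 0,"dy": 0,"dz": 0.008,"turn": 0,"fingers": 0},{"dx": 0,"dy": 0,"dz": 0.008,"turn": 0,"fingers": 0}]}}

```text
t: 9.8
eef_pos: [0.5537, 0.0223, 0.0583]
orientation: [[0.042, 0.999, 0.003], [0.999, -0.042, -0.001], [-0.0, 0.003, -1.0]]
contact_force: [-9.0, 1.2, 22.2]
gripper_width: 0.353
gripper_force: 30.0
```

Run:
```python
from h import *
s=sense(); print(s["eef_pos"],s["gripper_width"],s["contact_force"],s["wrist_torque"])
a=snapshot("side");b=snapshot("top")
cv2.imwrite("pics/white2.png",np.hstack([cv2.resize(a[190:290,255:355],(500,500),interpolation=cv2.INTER_CUBIC),cv2.resize(b[170:240,165:207],(300,500),interpolation=cv2.INTER_CUBIC)]))
k=calibration("side");E=np.linalg.inv(k["extrinsics"])
p,R=s["eef_pos"],s["orientation"]
for z in(.006,.014):
 for dx in(-.023,.023):
  for dy in(-.033,.033):
    w=p+R[:,1]*dx+R[:,0]*dy;w[2]=z; c=k["intrinsics"]@(E@np.r_[w,1])[:3]; print(((c[:2]/c[2]-[255,190])*5).round())
```

```text
[0.55372727 0.02232519 0.05831093] 0.35321968834772166 [-8.962232    1.24011171 22.22191797] [ 0.03928993  1.39587714 -0.13749937]
[262. 237.]
[353. 303.]
[208. 280.]
[299. 349.]
[263. 227.]
[355. 294.]
[209. 271.]
[301. 340.]
```

View pics/white2.png

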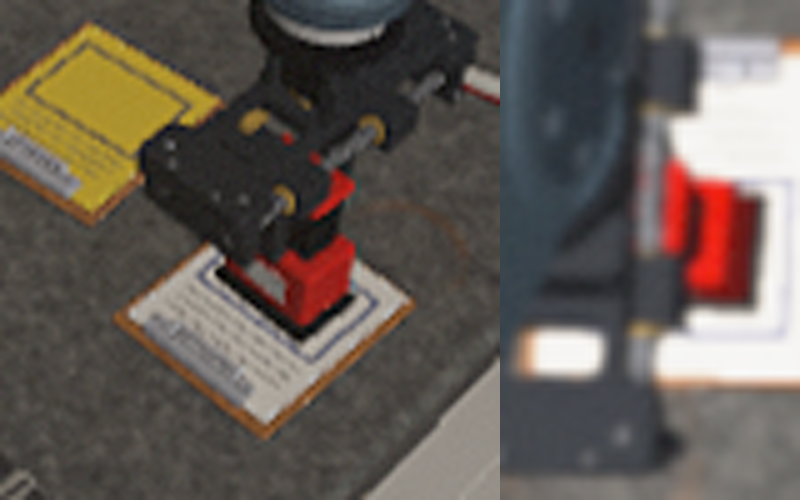

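The foot sits inside the white frame on the card (side crop corners (217,275), (305,340), (355,302), inside the frame's (203,270), (308,362), (378,300)). The force rose from 14 to 22 N without further travel, so it is at the stop. I lift and go on to the yellow form.

>>> {"api": "arm_command", "payload": {"deltas": [{"dx": 0,"dy": 0,"dz": -0.03,"turn": 0,"fingers": 0},{"dx": 0,"dy": 0,"dz": -0.08,"turn": 0,"fingers": 0},{"dx": 0,"dy": 0,"dz": -0.15,"turn": 0,"fingers": 0},{"dx": 0,"dy": 0,"dz": -0.3,"turn": 0,"fingers": 0},{"dx": 0,"dy": 0,"dz": -0.45,"turn": 0,"fingers": 0},{"dx": 0,"dy": 0,"dz": -0.45,"turn": 0,"fingers": 0},{"dx": 0,"dy": 0,"dz": -0.45,"turn": 0,"fingers": 0}]}}

```text
t: 10.6
eef_pos: [0.5525, 0.0224, 0.1453]
orientation: [[0.042, 0.999, 0.001], [0.999, -0.042, -0.0], [-0.0, 0.001, -1.0]]
contact_force: [0.2, -0.3, -2.4]
gripper_width: 0.355
gripper_force: 29.8
```

>>> {"api": "arm_command", "payload": {"deltas": [{"dx": -0.1,"dy": -0.02,"dz": 0,"turn": -0.003,"fingers": 0},{"dx": -0.28,"dy": -0.06,"dz": 0,"turn": -0.006,"fingers": 0},{"dx": -0.48,"dy": -0.1,"dz": 0,"turn": -0.009,"fingers": 0},{"dx": -0.67,"dy": -0.15,"dz": 0,"turn": -0.013,"fingers": 0},{"dx": -0.8,"dy": -0.18,"dz": 0,"turn": -0.013,"fingers": 0},{"dx": -0.854,"dy": -0.188,"dz": 0.05,"turn": -0.013,"fingers": 0},{"dx": -0.854,"dy": -0.188,"dz": 0.15,"turn": -0.013,"fingers": 0},{"dx": -0.854,"dy": -0.188,"dz": 0.25,"turn": -0.013,"fingers": 0},{"dx": -0.854,"dy": -0.188,"dz": 0.29,"turn": -0.013,"fingers": 0},{"dx": -0.854,"dy": -0.188,"dz": 0.29,"turn": -0.013,"fingers": 0}]}}

```text
t: 11.6
eef_pos: [0.5059, -0.1451, 0.0845]
orientation: [[-0.04, 0.999, -0.004], [0.999, 0.04, 0.003], [0.003, -0.004, -1.0]]
contact_force: [-0.6, 0.7, -2.5]
gripper_width: 0.358
gripper_force: 29.8
```

Run:
```python
from h import *
s=sense(); print(s["eef_pos"],s["gripper_width"],s["contact_force"],s["wrist_torque"])
a=snapshot("side");b=snapshot("top")
cv2.imwrite("pics/yel.png",np.hstack([cv2.resize(a[150:250,220:320],(400,400),interpolation=cv2.INTER_CUBIC),cv2.resize(b[170:250,215:295],(400,400),interpolation=cv2.INTER_CUBIC)]))
k=calibration("side");E=np.linalg.inv(k["extrinsics"])
p,R=s["eef_pos"],s["orientation"]
for dx in(-.023,.023):
  for dy in(-.033,.033):
    w=p+R[:,1]*dx+R[:,0]*dy+[0,0,-.0646]; c=k["intrinsics"]@(E@np.r_[w,1])[:3]; print(((c[:2]/c[2]-[220,150])*4).round())
```

```text
[ 0.50585418 -0.14508356  0.08453588] 0.35817735181585386 [-0.57111442  0.66769126 -2.53269213] [-0.06438175  0.05723142  0.0894745 ]
[216. 189.]
[283. 229.]
[177. 220.]
[245. 262.]
```

View pics/yel.png

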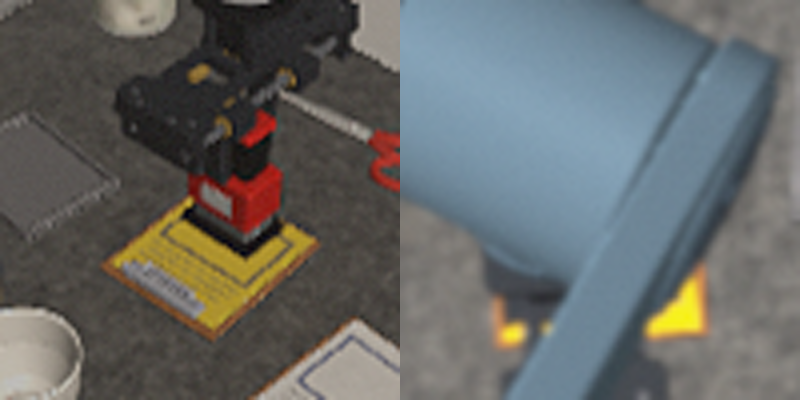

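The side crop shows the upright stamp above the yellow frame, foot corners near (185,212), (247,257) and (286,230) as predicted; I press down gradually.

>>> {"api": "arm_command", "payload": {"deltas": [{"dx": 0,"dy": 0,"dz": 0,"turn": 0,"fingers": 0},{"dx": 0,"dy": 0,"dz": 0.02,"turn": 0,"fingers": 0},{"dx": 0,"dy": 0,"dz": 0.04,"turn": 0,"fingers": 0},{"dx": 0,"dy": 0,"dz": 0.05,"turn": 0,"fingers": 0},{"dx": 0,"dy": 0,"dz": 0.06,"turn": 0,"fingers": 0},{"dx": 0,"dy": 0,"dz": 0.06,"turn": 0,"fingers": 0}]}}

```text
t: 12.3
eef_pos: [0.5072, -0.1465, 0.0748]
orientation: [[-0.039, 0.999, -0.001], [0.999, 0.039, 0.0], [0.0, -0.001, -1.0]]
contact_force: [-0.8, 0.0, -1.8]
gripper_width: 0.357
gripper_force: 29.8
```

>>> {"api": "arm_command", "payload": {"deltas": [{"dx": 0,"dy": 0,"dz": 0.015,"turn": 0,"fingers": 0},{"dx": 0,"dy": 0,"dz": 0.03,"turn": 0,"fingers": 0},{"dx": 0,"dy": 0,"dz": 0.045,"turn": 0,"fingers": 0},{"dx": 0,"dy": 0,"dz": 0.06,"turn": 0,"fingers": 0},{"dx": 0,"dy": 0,"dz": 0.07,"turn": 0,"fingers": 0},{"dx": 0,"dy": 0,"dz": 0.08,"turn": 0,"fingers": 0},{"dx": 0,"dy": 0,"dz": 0.088,"turn": 0,"fingers": 0},{"dx": 0,"dy": 0,"dz": 0.095,"turn": 0,"fingers": 0},{"dx": 0,"dy": 0,"dz": 0.095,"turn": 0,"fingers": 0},{"dx": 0,"dy": 0,"dz": 0.095,"turn": 0,"fingers": 0}]}}

```text
t: 13.3
eef_pos: [0.5083, -0.1469, 0.0584]
orientation: [[-0.04, 0.999, 0.001], [0.999, 0.04, -0.001], [-0.001, 0.001, -1.0]]
contact_force: [-6.5, 5.0, 19.5]
gripper_width: 0.356
gripper_force: 29.9
```

>>> {"api": "arm_command", "payload": {"deltas": [{"dx": 0,"dy": 0,"dz": 0.005,"turn": 0,"fingers": 0},{"dx": 0,"dy": 0,"dz": 0.005,"turn": 0,"fingers": 0},{"dx": 0,"dy": 0,"dz": 0.005,"turn": 0,"fingers": 0},{"dx": 0,"dy": 0,"dz": 0.005,"turn": 0,"fingers": 0},{"dx": 0,"dy": 0,"dz": 0.005,"turn": 0,"fingers": 0}]}}

```text
t: 13.8
eef_pos: [0.5089, -0.1471, 0.0583]
orientation: [[-0.04, 0.999, 0.002], [0.999, 0.04, -0.001], [-0.001, 0.002, -1.0]]
contact_force: [-8.3, 5.7, 25.3]
gripper_width: 0.352
gripper_force: 30.0
```

>>> {"api": "arm_command", "payload": {"deltas": [{"dx": 0,"dy": 0,"dz": -0.03,"turn": 0,"fingers": 0},{"dx": 0,"dy": 0,"dz": -0.08,"turn": 0,"fingers": 0},{"dx": 0,"dy": 0,"dz": -0.15,"turn": 0,"fingers": 0},{"dx": 0,"dy": 0,"dz": -0.3,"turn": 0,"fingers": 0},{"dx": 0,"dy": 0,"dz": -0.45,"turn": 0,"fingers": 0},{"dx": 0,"dy": 0,"dz": -0.45,"turn": 0,"fingers": 0},{"dx": 0,"dy": 0,"dz": -0.45,"turn": 0,"fingers": 0}]}}

```text
t: 14.5
eef_pos: [0.5076, -0.1467, 0.1452]
orientation: [[-0.039, 0.999, 0.001], [0.999, 0.039, -0.001], [-0.001, 0.001, -1.0]]
contact_force: [0.5, 0.6, -2.5]
gripper_width: 0.352
gripper_force: 29.8
```

>>> {"api": "arm_command", "payload": {"deltas": [{"dx": -0.1,"dy": 0.03,"dz": 0,"turn": 0.004,"fingers": 0},{"dx": -0.28,"dy": 0.08,"dz": 0,"turn": 0.008,"fingers": 0},{"dx": -0.48,"dy": 0.15,"dz": 0,"turn": 0.012,"fingers": 0},{"dx": -0.67,"dy": 0.2,"dz": 0,"turn": 0.0154,"fingers": 0},{"dx": -0.813,"dy": 0.249,"dz": 0,"turn": 0.0154,"fingers": 0},{"dx": -0.813,"dy": 0.249,"dz": 0.1,"turn": 0.0154,"fingers": 0},{"dx": -0.813,"dy": 0.249,"dz": 0.2,"turn": 0.0154,"fingers": 0},{"dx": -0.813,"dy": 0.249,"dz": 0.27,"turn": 0.0154,"fingers": 0},{"dx": -0.813,"dy": 0.249,"dz": 0.27,"turn": 0.0154,"fingers": 0},{"dx": -0.813,"dy": 0.249,"dz": 0.27,"turn": 0.0154,"fingers": 0}]}}

```text
t: 15.5
eef_pos: [0.5632, -0.3066, 0.0903]
orientation: [[0.057, 0.998, -0.001], [0.998, -0.057, 0.001], [0.001, -0.001, -1.0]]
contact_force: [0.5, 0.1, -2.6]
gripper_width: 0.351
gripper_force: 29.8
```

>>> {"api": "arm_command", "payload": {"deltas": [{"dx": 0,"dy": 0,"dz": 0.03,"turn": 0,"fingers": 0},{"dx": 0,"dy": 0,"dz": 0.06,"turn": 0,"fingers": 0},{"dx": 0,"dy": 0,"dz": 0.08,"turn": 0,"fingers": 0},{"dx": 0,"dy": 0,"dz": 0.09,"turn": 0,"fingers": 0},{"dx": 0,"dy": 0,"dz": 0.1,"turn": 0,"fingers": 0},{"dx": 0,"dy": 0,"dz": 0.106,"turn": 0,"fingers": 0},{"dx": 0,"dy": 0,"dz": 0.106,"turn": 0,"fingers": 0},{"dx": 0,"dy": 0,"dz": 0.106,"turn": 0,"fingers": 0}]}}

```text
t: 16.3
eef_pos: [0.5637, -0.3072, 0.07]
orientation: [[0.058, 0.998, 0.0], [0.998, -0.058, -0.0], [-0.0, 0.0, -1.0]]
contact_force: [0.5, 0.3, -1.7]
gripper_width: 0.355
gripper_force: 29.8
```

>>> {"api": "arm_command", "payload": {"deltas": [{"dx": 0,"dy": 0,"dz": 0.005,"turn": 0,"fingers": 0},{"dx": 0,"dy": 0,"dz": 0.008,"turn": 0,"fingers": 0},{"dx": 0,"dy": 0,"dz": 0.008,"turn": 0,"fingers": 0},{"dx": 0,"dy": 0,"dz": 0.008,"turn": 0,"fingers": 0.42},{"dx": 0,"dy": 0,"dz": 0.008,"turn": 0,"fingers": 0.5},{"dx": 0,"dy": 0,"dz": 0.008,"turn": 0,"fingers": 0.7},{"dx": 0,"dy": 0,"dz": 0.008,"turn": 0,"fingers": 1},{"dx": 0,"dy": 0,"dz": 0.008,"turn": 0,"fingers": 1},{"dx": 0,"dy": 0,"dz": 0.008,"turn": 0,"fingers": 1},{"dx": 0,"dy": 0,"dz": 0.008,"turn": 0,"fingers": 1}]}}

```text
t: 17.3
eef_pos: [0.5636, -0.3071, 0.0683]
orientation: [[0.058, 0.998, 0.0], [0.998, -0.058, -0.0], [-0.0, 0.0, -1.0]]
contact_force: [-0.2, 1.0, -0.9]
gripper_width: 0.928
gripper_force: 0.0
```

>>> {"api": "arm_command", "payload": {"deltas": [{"dx": 0,"dy": 0,"dz": 0,"turn": 0,"fingers": 1},{"dx": 0,"dy": 0,"dz": 0,"turn": 0,"fingers": 1},{"dx": 0,"dy": 0,"dz": -0.1,"turn": 0,"fingers": 1},{"dx": 0,"dy": 0,"dz": -0.3,"turn": 0,"fingers": 1},{"dx": 0,"dy": 0,"dz": -0.5,"turn": 0,"fingers": 1},{"dx": 0,"dy": 0,"dz": -0.7,"turn": 0,"fingers": 1},{"dx": 0,"dy": 0,"dz": -0.7,"turn": 0,"fingers": 1},{"dx": 0,"dy": 0,"dz": -0.7,"turn": 0,"fingers": 1},{"dx": 0,"dy": 0,"dz": -0.7,"turn": 0,"fingers": 1},{"dx": 0,"dy": 0,"dz": -0.7,"turn": 0,"fingers": 1}]}}

```text
t: 18.3
eef_pos: [0.5627, -0.3064, 0.2061]
orientation: [[0.058, 0.998, -0.003], [0.998, -0.058, 0.002], [0.002, -0.003, -1.0]]
contact_force: [-0.5, 0.5, -1.8]
gripper_width: 0.998
gripper_force: 0.0
```

Run:
```python
from h import *
s=sense(); print(s["eef_pos"],s["gripper_width"],s["contact_force"])
a=snapshot("side")
cv2.imwrite("pics/end.png",cv2.resize(a[90:240,160:360],(800,600),interpolation=cv2.INTER_CUBIC))
```

```text
[ 0.56268858 -0.3064038   0.20608289] 0.9975287104907188 [-0.49326663  0.47228309 -1.79882847]
```

View pics/end.png

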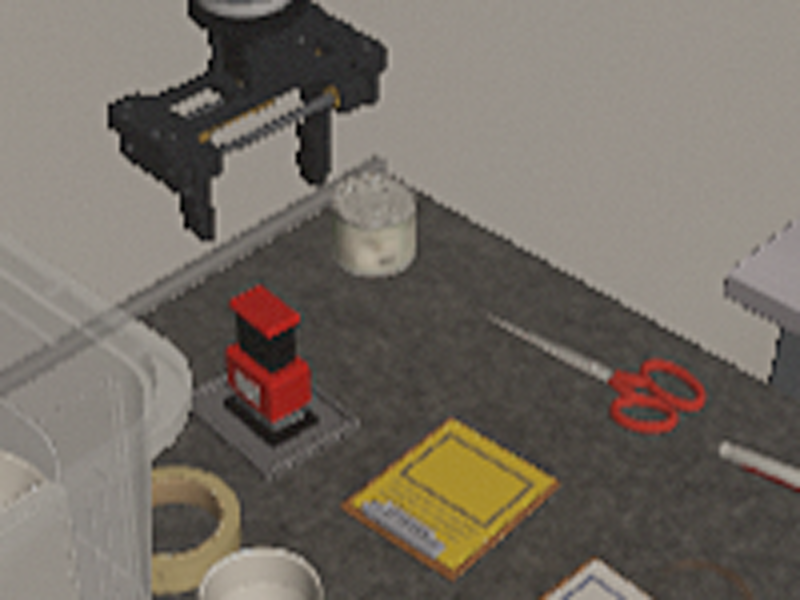

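The stamp stands upright in the tray at (270,370), the gripper is open and clear above it, and the tin, mug and tape are where they were.

```bash
python3 -c "from station import *; print(close_job())"
```

```text
the job is handed in; nothing more can be done
None
```

I pressed the stamp to its stop inside the white frame and then the yellow one, stood it back upright in its tray, left the tin, mug and tape where they were, and handed the job in at about 18 s; the hand-in returned no verdict.

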